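# Rock the long battery into the display stand's bay

## Task

Fit the long battery block into the battery bay of the lighted display stand: it only goes in tilted, one end first under the lip of the bay, and then the other end comes down until the block lies flat on the bay floor, let go. Leave the short battery block and the tall clear glass insulator beside the stand where they are.

Things in the scene. Friction and masses are not known exactly. Their poses are not given: they have to be found in the camera images.
- battery_mid (a point): The long battery block, lying on the table: black plastic box with grey bands near its ends, 100 mm long, 42 wide, 36 high, about 0.3 kg, same both ways round. The point is its centre, 18 mm above its underside; x along its length, y across, z up. Grip it across its 42 mm width at mid-length; fingertips should stay 5 mm or more above its underside to clear the bay floor.
- bay (a point): Bay of the fixed grey-white stand. Point: centre of its floor, 8 mm above the table; z up, x from lip end to low end. Inside 110 (x) by 49 mm. -x end: wall 49 mm high with a lip overhanging 14 mm, underside 44 above the floor; block enters under it, other end raised 15-25 deg. Other walls 10 mm plus sloped lead-ins to 21 mm; sides open at x -29 to 30 for fingers. Light disc (d 104, 48 high) at x -122.
- shortbat_mid (a point): The short battery block, a bystander of the same make: 66 mm long, 42 mm wide, 36 mm high. The point is its centre, 18 mm above its underside; x along its length.
- tall_glass: Tall clear glass line insulator, a bystander standing on the table beside the bay on its +y side, about 150 mm from the bay centre: 72 mm across, 86 mm high. Origin at the centre of its underside, z up.
Things that resemble listed ones, but are neither listed nor needed, are in the scene too. What is shaped like the part that bears battery_mid but orange or yellow is not meant.

How it is judged:
On the way:
1. the long battery is tilted by more than 5 degrees with one end down in the bay (angle between battery_mid's own z axis and vertical between 0.09 and 0.8 rad and horizontal distance between battery_mid and bay below 0.035 m and z of battery_mid in the frame of bay below 0.055 m and angle between the x axis of battery_mid and the x axis of bay, either way round below 0.8 rad), for 0.1 s.
At the end, for the whole second after the job is handed in: The long battery lies flat in the bay: centre within 12 mm of the bay centre, height within 4 mm of fully down, tilt under 4 degrees, length within 10 degrees of the bay's, at rest. The short battery and tall insulator are within 30 mm of their starts, the insulator upright (horizontal distance between battery_mid and bay below 0.012 m and z of battery_mid in the frame of bay between 0.014 and 0.022 m and angle between battery_mid's own z axis and vertical below 0.07 rad and angle between the x axis of battery_mid and the x axis of bay, either way round below 0.17 rad and linear speed of battery below 0.02 m/s and distance of each of shortbat_mid, tall_glass from where it was at the start of the episode below 0.03 m and angle between tall_glass's own z axis and vertical below 0.17 rad); the robot touches nothing.
It fails at once if the tall clear insulator is knocked over (angle between tall_glass's own z axis and vertical above 0.5 rad).
It also fails if it takes over 48 s, if anything falls off the work surface, if the arm or the gripper's body presses on something with over 40 N, if the wrist force passes 120 N, or if a joint passes its speed limit or range.

## Robot

A 6-joint arm with a two-finger parallel gripper is mounted at the origin on the work surface. World frame = base frame: x ahead of the robot, y to its left, z up, the work surface at z = 0. Lengths are in m, angles in rad, forces in N, time in s.
With the tool pointing down it reaches from about 0.25 to 0.725 m from the base axis. Payload 4 kg.
Tool frame: the origin (TCP) lies on the centre line of the jaws, within the pads' length; the fingertips stand 11 mm ahead of it and the grasp point (between the pads) lies 8 mm behind it (bot.nose_length is the distance from the TCP to the fingertips, in m); z points along the fingers, y is the direction in which the jaws open and shut (so a half turn about z gives the same grasp; the last joint's range is limited). The gripper opens to 85 mm and grips with 20 to 120 N. Pads are 22 mm wide; open, the fingers measure 114 mm over their backs; the gripper's body (76 mm by 85 mm) begins 54 mm behind the grasp point. The pads swing forward as they close: fully open they stand 13 mm farther back than shut.
Start: joints at [0, 0.241, 0.005, 1.335, 0, 1.571], TCP at [0.5, -0, 0.242] pointing down, gripper open.
Joint ranges: [-2.72, 2.72], [-1.05, 1.87], [-1.09, 1.28], [-1.99, 2.15], [-1.42, 1.44], [-3.14, 3.14]. Speed limits (rad/s): [2.79, 2.79, 3.14, 3.14, 3.14, 3.14].

## Interface

Orientations are given as a unit quaternion [x, y, z, w].
In Python, from workcell import bot gives the robot as it stands.
- The arm moves only by the tool play_rows, never from a script. Its argument "plan" is one flat list of numbers, 6 for each row, row after row: the shift along the tool's x, y, z in mm, then the turn, a rotation vector about the tool's x, y, z in rad. A call has 1 to 20 rows; each row shifts and turns the commanded pose from where the row before left it, along the tool's axes as they then stand; what a row does not reach is not made up. A row lasts 1/8 s, in which the tool goes at most 62.5 mm and 10.7 degrees, less where a joint would pass 70% of its speed; a pose out of reach is approached as far as the arm can. A call with a gripper value outside its range is refused whole. "hand" is the opening in per cent of the stroke, from 0 (shut) to 100 (fully open), set as the call begins (left out, the last holds). The fingers move at their own pace and stop on an object; the grip force is fixed at half the most. Time passes only in rows, so rows that do not move let the fingers close. It gives the time, the measured TCP pose, the force and the opening at its end, in the units of the state.
- bot.get_obs(): the state, without advancing time (a new reading comes with each control period).
- bot.camera(name): name is "scene" or "side" or "wrist"; returns a dict with "frame" (400x640x3 uint8, blue, green, red), "range_z" (400x640 float32, m along the optical axis (not along the pixel's ray), 0 where there is no reading), "K" (3x3 intrinsics, pixels), "cam_to_world" (4x4, takes a point from camera to world coordinates). Camera axes: x right, y down, z forward; pixel columns grow to the right and rows downward; lengths in m; the calibration is good to about 2 mm. A picture is of the moment at which its call begins.
- bot.job_done(): hands the job in, once; it reports no verdict.
Trained networks look in the newest picture that a camera, given by its name, has taken for a name from the list of things; names that differ only in an ending like _2 or _b are one class to them, and where a whole thing is asked for, a point or a joint stands for the part that bears it (a point fixed in the world has none). Each returns a list of dicts, best first, with "p" (0 to 1); they miss things now and then, are a little off and sometimes report something else, mostly with a low value. They report only what shows in the picture. A call takes as long as a camera call. They do not tell look-alikes from the thing itself.
- bot.outline_of(query, camera): "mask" (400x640 bool, what is visible of it) and "point" ([row, column] in pixels, amid what is visible of it).
The state is a dict: "clock": time; "joint_pos": joint angles; "joint_vel": joint speeds; "tau": joint torques, N m; "eef_pos": TCP position; "tool_rot": TCP orientation; "ft_force": force on the tool from outside, world axes, zero at the start; "ft_torque": the same for the moment, N m; "grip_width": finger opening in m.
Only numpy, scipy, OpenCV 4.12 (cv2) and the standard library are available. Lean on these libraries where they do the work, as an engineer would, in place of code of your own. Each camera call takes 0.05 s, during which the arm holds its last target.

## Working session

There is one attempt and no reset: what is moved stays moved. The work goes in short steps, Python scripts to look and compute and a tool call to move; the robot and the scene stay as the last step left them, time stands still between calls to the robot, and variables do not carry over. Pictures are saved under pics/ and viewed, and the job is handed in when it is done.

Besides the shell and the picture viewer there is one more tool, called as a command line: name --argument value ..., lists and objects as JSON in quotes. play_rows: Moves the arm, as the interface text tells. Its arguments: {"type":"object","properties":{"plan":{"type":"array","items":{"type":"number"}},"hand":{"type":"number"}},"required":["plan"]}

```bash
ls; mkdir -p pics; python3 - <<'E'
from workcell import bot
import cv2,numpy as np
o=bot.get_obs();print({k:np.round(v,3) for k,v in o.items()}, bot.nose_length)
for n in ("scene","side","wrist"):
    c=bot.camera(n); cv2.imwrite(f"pics/{n}0.png",c["frame"]); np.savez(f"{n}0.npz",**c)
    for q in ("battery_mid","bay","shortbat_mid","tall_glass"):
        try:
            for d in bot.outline_of(q,n): print(n,q,round(d["p"],2),d["point"],d["mask"].sum())
        except Exception as e: print(n,q,e)
    print(n,np.round(c["cam_to_world"],3).tolist(),c["K"][0,0])
E
```

```text
pics
{'clock': np.float64(0.0), 'joint_pos': array([0.   , 0.241, 0.004, 1.335, 0.   , 1.571]), 'joint_vel': array([ 0.001,  0.001, -0.001,  0.001, -0.001, -0.002]), 'tau': array([ 1.0000e-03, -3.7232e+01,  2.5241e+01,  1.7000e-02,  0.0000e+00,
        0.0000e+00]), 'eef_pos': array([0.499, 0.   , 0.241]), 'tool_rot': array([ 0.707,  0.707, -0.001, -0.001]), 'ft_force': array([ 0.472, -0.739,  0.43 ]), 'ft_torque': array([0.013, 0.015, 0.043]), 'grip_width': np.float64(0.085)} 0.011
scene battery_mid 0.91 [260.6, 336.5] 608
scene battery_mid 0.83 [156.8, 239.9] 553
scene battery_mid 0.73 [228.1, 289.6] 632
scene battery_mid 0.62 [237.1, 178.3] 655
scene bay 0.78 [195.0, 364.3] 2192
scene shortbat_mid 0.89 [222.9, 233.0] 484
scene tall_glass 0.81 [185.7, 411.9] 640
scene [[0.053, 0.785, -0.617, 1.221], [0.999, -0.041, 0.034, -0.066], [0.002, -0.618, -0.787, 0.904], [0.0, 0.0, 0.0, 1.0]] 382.43836392780844
side battery_mid 0.89 [184.1, 277.2] 807
side battery_mid 0.87 [156.8, 391.8] 525
side battery_mid 0.71 [127.3, 285.4] 514
side battery_mid 0.56 [217.2, 228.4] 1107
side bay 0.66 [250.7, 318.1] 4249
side shortbat_mid 0.59 [151.7, 299.6] 411
side tall_glass 0.92 [301.7, 317.2] 1709
side [[-0.997, -0.044, 0.056, 0.463], [-0.071, 0.61, -0.789, 0.751], [0.0, -0.791, -0.611, 0.664], [0.0, 0.0, 0.0, 1.0]] 435.29305283771555
wrist battery_mid 0.93 [157.0, 522.6] 4097
wrist battery_mid 0.91 [335.6, 219.6] 555
wrist battery_mid 0.82 [254.6, 422.2] 3092
wrist bay 0.95 [78.9, 334.6] 19932
wrist shortbat_mid 0.89 [352.4, 390.6] 1820
wrist tall_glass 0.55 [253.5, 420.0] 2983
wrist [[1.0, 0.0, -0.0, 0.5], [0.0, -0.946, -0.325, 0.083], [-0.0, 0.325, -0.946, 0.374], [0.0, 0.0, 0.0, 1.0]] 318.4828852105998
```

View pics/scene0.png

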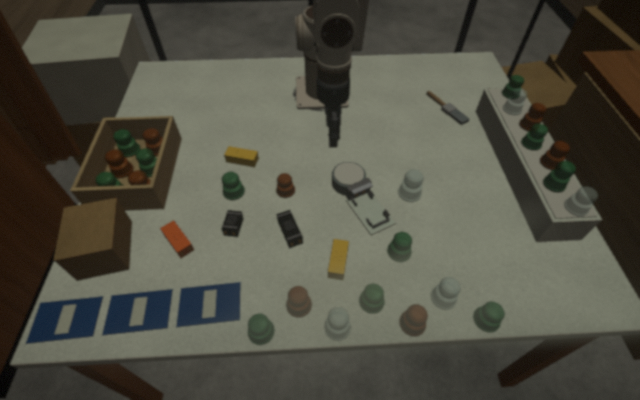

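View pics/side0.png

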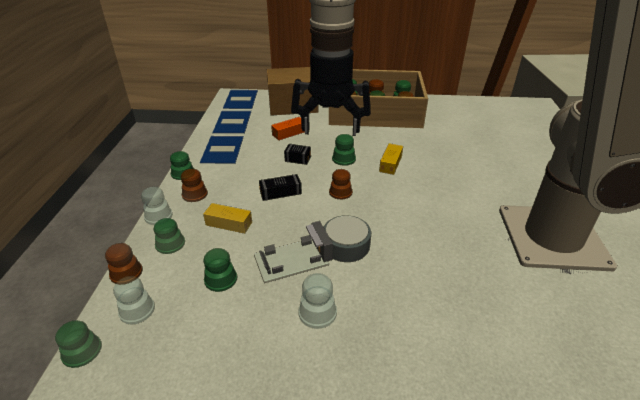

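View pics/wrist0.png

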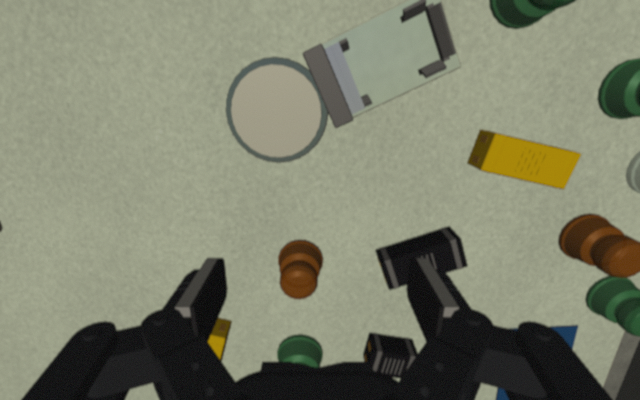

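The long black block is at scene (228,290), side (184,277) and wrist (255,422). It is the long black box with grey bands. The look-alikes are yellow or orange at scene (157,240), (261,337) and (237,178), and the short black one is at scene (223,233). Next I'll confirm it in a crop and measure.

```bash
cat > h.py <<'E'
import numpy as np,cv2
def cloud(c):
    z=c["range_z"].astype(float);K=c["K"];v,u=np.mgrid[0:400,0:640]
    P=np.stack([(u-K[0,2])/K[0,0]*z,(v-K[1,2])/K[1,1]*z,z],-1)
    T=c["cam_to_world"];W=P@T[:3,:3].T+T[:3,3];W[z==0]=np.nan
    return W
E
python3 - <<'E'
from h import *
from workcell import bot
for n in("scene","side","wrist"):
    c=dict(np.load(n+"0.npz"));W=cloud(c)
    hsv=cv2.cvtColor(c["frame"],cv2.COLOR_BGR2HSV)
    for q in("battery_mid","shortbat_mid","bay","tall_glass"):
        for d in bot.outline_of(q,n):
            m=d["mask"];P=W[m];P=P[~np.isnan(P[:,0])]
            if len(P)<20: print(n,q,"few");continue
            s=""
            zt=np.percentile(P[:,2],95)
            if "bat" in q:
                T=P[(P[:,2]>0.030)&(P[:,2]<.045)]
                if len(T)>20:
                    r=cv2.minAreaRect(T[:,:2].astype(np.float32)*1000);s=f"{len(T)} c={np.round(r[0],1)} s={np.round(r[1],1)} a={r[2]:.1f}"
            print(n,q,d["point"],"med",np.round(np.median(P,0),3),"z95",round(zt,3),"hsv",np.median(hsv[m],0),s)
c=np.load("wrist0.npz");W=cloud(c)
t=W[330:390,240:250].reshape(-1,3);
f=W[150:220,100:200].reshape(-1,3);print("table z wrist",np.nanmedian(f[:,2]))
for n in("scene","side"):
    c=np.load(n+"0.npz");W=cloud(c);m=(abs(W[...,0]-.45)<.03)&(abs(W[...,1]-.25)<.04);print(n,np.nanmedian(W[m][:,2]),m.sum())
im=np.hstack([cv2.resize(np.load("side0.npz")["frame"][140:240,200:340],None,fx=2.8,fy=2.8),cv2.resize(np.load("wrist0.npz")["frame"][200:300,340:480],None,fx=2.8,fy=2.8)])
cv2.imwrite("pics/crop0.png",im)
c=np.load("wrist0.npz");cv2.imwrite("pics/bay0.png",cv2.resize(c["frame"][0:170,210:480],None,fx=2.9,fy=2.9))
E
```

```text
scene battery_mid [260.6, 336.5] med [0.744 0.    0.035] z95 0.038 hsv [ 22. 155. 129.] 528 c=[734.4   1.7] s=[41.8 98.5] a=78.8
scene battery_mid [156.8, 239.9] med [ 0.357 -0.275  0.033] z95 0.037 hsv [ 22. 153. 106.] 319 c=[ 346.6 -279. ] s=[101.2  44.6] a=74.4
scene battery_mid [228.1, 289.6] med [ 0.641 -0.123  0.034] z95 0.037 hsv [30.  33.5 40. ] 482 c=[ 632.1 -124.9] s=[101.1  42. ] a=20.4
scene battery_mid [237.1, 178.3] med [ 0.661 -0.421  0.035] z95 0.038 hsv [ 10. 188. 124.] 510 c=[ 648.9 -429.5] s=[101.7  42.2] a=37.8
scene shortbat_mid [222.9, 233.0] med [ 0.614 -0.281  0.034] z95 0.038 hsv [30. 33. 41.] 319 c=[ 605.4 -283.7] s=[43.3 66.7] a=80.1
scene bay [195.0, 364.3] med [0.531 0.086 0.02 ] z95 0.056 hsv [ 36.  33. 114.] 
scene tall_glass [185.7, 411.9] med [0.527 0.231 0.043] z95 0.086 hsv [42. 30. 98.] 
side battery_mid [184.1, 277.2] med [ 0.627 -0.109  0.033] z95 0.038 hsv [30. 43. 11.] 451 c=[ 629.  -118.9] s=[99.5 45.4] a=19.7
side battery_mid [156.8, 391.8] med [ 0.347 -0.249  0.036] z95 0.039 hsv [ 23. 248. 163.] 340 c=[ 344.3 -274.3] s=[103.5  42.6] a=73.2

[... 664 characters left out ...]
4   5.7] s=[ 42.5 100.3] a=77.4
wrist battery_mid [335.6, 219.6] med [ 0.368 -0.233  0.03 ] z95 0.037 hsv [ 24. 227.  96.] 279 c=[ 364.  -247.6] s=[37.8 20.7] a=72.8
wrist battery_mid [254.6, 422.2] med [ 0.63  -0.11   0.035] z95 0.037 hsv [39.5 28.  25. ] 2021 c=[ 629.6 -121.2] s=[99.7 43. ] a=20.0
wrist shortbat_mid [352.4, 390.6] med [ 0.601 -0.264  0.033] z95 0.037 hsv [30. 27. 33.] 952 c=[ 602.3 -279.3] s=[44.2 62.5] a=81.5
wrist bay [78.9, 334.6] med [0.519 0.09  0.044] z95 0.057 hsv [ 37.  33. 157.] 
wrist tall_glass [253.5, 420.0] med [ 0.63  -0.11   0.035] z95 0.037 hsv [41. 28. 25.] 
table z wrist -0.0003878100907114823
scene -0.001186746137128769 97
side 0.0007181894492799268 1199
```

View pics/crop0.png

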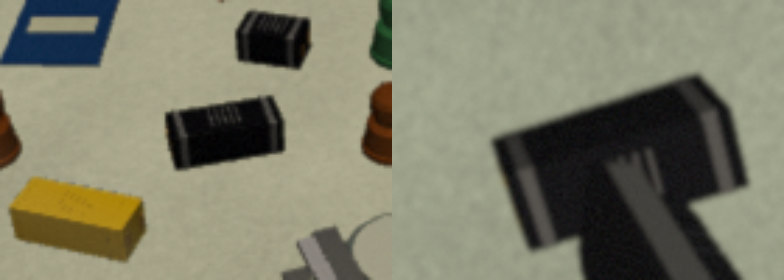

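View pics/bay0.png

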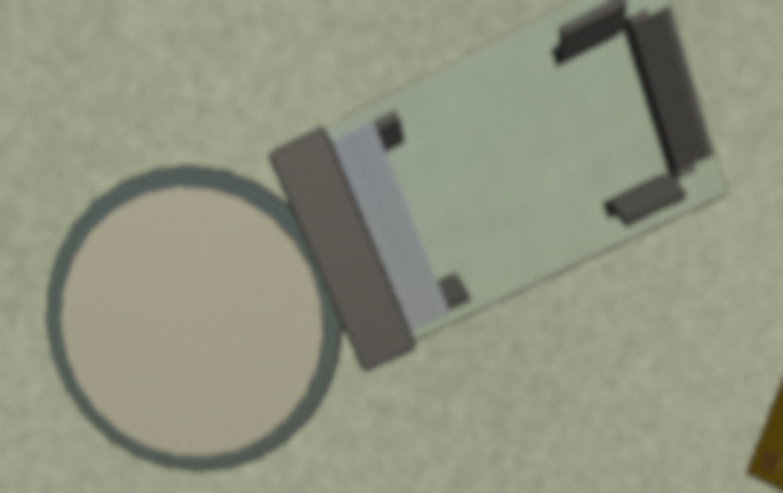

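Confirmed: the long black block with grey end bands, centred near (630,-121) mm with yaw about 20°. Next I'll fit the bay geometry.

```bash
cat > bay.py <<'E'
from h import *
def H(P,lo,hi,box):
    m=(P[:,2]>lo)&(P[:,2]<hi)&(P[:,0]>box[0])&(P[:,0]<box[1])&(P[:,1]>box[2])&(P[:,1]<box[3]);return P[m]
if __name__=="__main__":
  A={}
  for n in("wrist","side","scene"):
    W=cloud(np.load(n+"0.npz")).reshape(-1,3);W=W[~np.isnan(W[:,0])]
    box=(.38,.68,.03,.22)
    d=H(W,.044,.0515,(.38,.505,.03,.16)); c,r=cv2.minEnclosingCircle(d[:,:2].astype(np.float32)*1000)
    print(n,"disc",np.round(c,1),round(r,1),len(d))
    l=H(W,.053,.062,box);rr=cv2.minAreaRect(l[:,:2].astype(np.float32)*1000);print(" lip",[np.round(x,1) for x in rr],len(l),np.median(l[:,2]))
    b=H(W,.005,.0125,(.45,.68,.03,.22));rr=cv2.minAreaRect(b[:,:2].astype(np.float32)*1000);print(" base",[np.round(x,1) for x in rr],len(b),np.median(b[:,2]))
    A[n]=W
  # raster map
  import sys
  W=np.vstack([A["wrist"],A["side"]]);M=np.full((180,240),-1.)
  for p in H(W,-.01,.09,(.42,.66,.03,.21)):
    i=int((.21-p[1])*1000);j=int((p[0]-.42)*1000);M[min(i,179),min(j,239)]=max(M[min(i,179),min(j,239)],p[2])
  I=np.clip(M*1000*4,0,255).astype(np.uint8);I=cv2.applyColorMap(I,cv2.COLORMAP_JET);cv2.imwrite("pics/map0.png",cv2.resize(I,None,fx=3,fy=3,interpolation=0))
E
python3 bay.py
```

```text
wrist disc [458.7  58.9] 50.0 6005
 lip [array([517.3,  85.3]), array([34.1, 76.1]), np.float64(25.1)] 2877 0.05647725379028429
 base [array([601.5, 124.5]), array([174.,  84.]), np.float64(25.1)] 7219 0.007480810112156566
side disc [462.3  74.4] 61.4 1021
 lip [array([516.1,  87.9]), array([33.8, 78.6]), np.float64(24.8)] 407 0.05757015303529245
 base [array([580. , 114.7]), array([242.1,  91.7]), np.float64(22.9)] 1661 0.008719868150409371
scene disc [459.9  56.3] 47.2 420
 lip [array([512.3, 129.2]), array([ 48.3, 174.1]), np.float64(8.4)] 231 0.05605102919739979
 base [array([548.3, 143.1]), array([162.8, 173.7]), np.float64(23.4)] 856 0.00748724139776924
```

```bash
echo
```

```text
(no output)
```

View pics/map0.png

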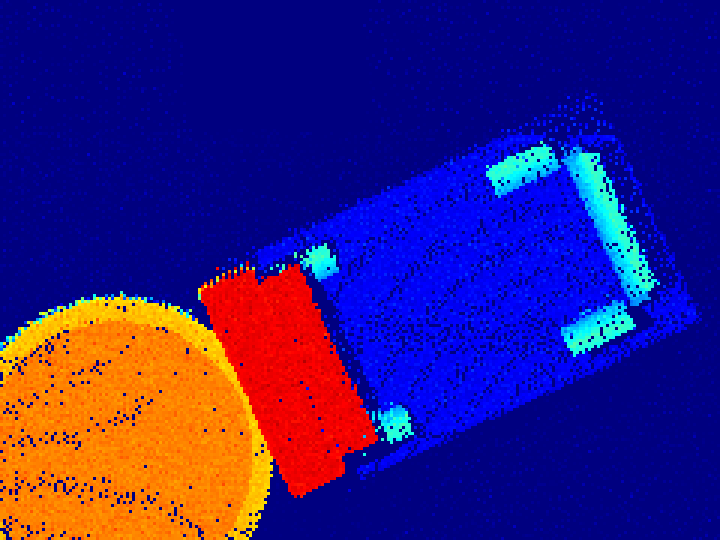

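```bash
python3 - <<'E'
from bay import *
for n in("wrist","side"):
    W=cloud(np.load(n+"0.npz")).reshape(-1,3);W=W[~np.isnan(W[:,0])]
    l=H(W,.053,.062,(.45,.58,.03,.16))*1000
    for yaw in (24.0,24.5,25.0,25.5):
        a=np.radians(yaw);c=np.array([569.5,110.2]);R=np.array([[np.cos(a),np.sin(a)],[-np.sin(a),np.cos(a)]])
        B=np.c_[(W[:,:2]*1000-c)@R.T,W[:,2]*1000]
        # lip inner edge per y bin
        L=B[(B[:,2]>53)&(B[:,2]<62)&(B[:,0]>-80)&(B[:,0]<-30)]
        e=[[np.percentile(L[abs(L[:,1]-y)<3,0],98)] for y in(-20,-10,0,10,20)]
        # end wall ridge, side walls
        E=B[(B[:,2]>17)&(B[:,2]<24)&(B[:,0]>50)&(B[:,0]<80)&(abs(B[:,1])<22)]
        S1=B[(B[:,2]>12)&(B[:,2]<24)&(B[:,0]>32)&(B[:,0]<50)]
        S0=B[(B[:,2]>12)&(B[:,2]<24)&(B[:,0]>-40)&(B[:,0]<-30)]
        q=lambda S,s:np.round(np.percentile(S[S[:,1]*s>0,1],[3,50,97]),1) if (S[:,1]*s>0).sum()>5 else None
        ex=[np.round(np.median(E[abs(E[:,1]-y)<5,0]),1) for y in(-15,0,15)]
        print(n,yaw,"lip",np.round(np.ravel(e),1),"end",ex,"far+",q(S1,1),"far-",q(S1,-1),"near+",q(S0,1),"near-",q(S0,-1),"lip y",np.round(np.percentile(L[:,1],[1,99]),1))
E
```

```text
wrist 24.0 lip [-41.2 -41.5 -41.5 -41.9 -42.1] end [np.float64(57.6), np.float64(57.4), np.float64(57.2)] far+ [24.7 26.8 29.4] far- [-29.  -26.5 -24.4] near+ [23.3 25.6 28.3] near- [-216.3 -214.9  -25.8] lip y [-38.   34.9]
wrist 24.5 lip [-41.4 -41.6 -41.6 -41.7 -41.9] end [np.float64(57.5), np.float64(57.4), np.float64(57.4)] far+ [24.3 26.4 29.1] far- [-29.3 -26.8 -24.7] near+ [23.6 25.9 28.6] near- [-216.  -214.6  -25.4] lip y [-37.4  35.5]
wrist 25.0 lip [-41.7 -41.8 -41.6 -41.6 -41.7] end [np.float64(57.4), np.float64(57.4), np.float64(57.3)] far+ [23.9 26.1 28.8] far- [-29.7 -27.1 -25.1] near+ [23.9 26.2 28.9] near- [-215.9 -214.6  -25.1] lip y [-36.9  36.1]
wrist 25.5 lip [-41.8 -41.7 -41.7 -41.5 -41.5] end [np.float64(57.3), np.float64(57.4), np.float64(57.5)] far+ [23.6 25.7 28.6] far- [-30.1 -27.4 -25.4] near+ [24.2 26.5 29.2] near- [-215.8 -214.4  -24.8] lip y [-36.3  36.6]
side 24.0 lip [-41.  -41.4 -42.1 -41.7 -41.8] end [np.float64(57.2), np.float64(56.6), np.float64(56.3)] far+ [29.1 31.  32.7] far- [-2172.7   -25.3   -22.2] near+ [ 26.2  30.5 160.3] near- [-2124.3   -28.8   -23.1] lip y [-36.5  37.3]
side 24.5 lip [-41.2 -41.5 -42.1 -41.6 -41.6] end [np.float64(57.1), np.float64(56.6), np.float64(56.8)] far+ [28.8 30.6 32.4] far- [-2181.8   -25.7   -22.5] near+ [ 27.2  30.7 160.6] near- [-2133.7   -28.6   -22.9] lip y [-35.8  37.8]
side 25.0 lip [-41.4 -41.6 -42.1 -42.1 -41.5] end [np.float64(57.2), np.float64(56.6), np.float64(56.8)] far+ [28.5 30.2 32.1] far- [-2178.7   -26.1   -22.9] near+ [ 18.1  31.  160.8] near- [-2142.    -27.4   -23.2] lip y [-35.2  38.4]
side 25.5 lip [-41.5 -41.7 -42.1 -42.1 -41.3] end [np.float64(57.5), np.float64(56.2), np.float64(56.8)] far+ [ 28.3  30.6 148.4] far- [-2196.5   -26.5   -23.2] near+ [14.3 31.  35.3] near- [-2150.6   -27.7   -23. ] lip y [-34.6  38.9]
```

play_rows --plan '[-20, 22, 20, 0, 0, 0, -20, 22, 20, 0, 0, 0, -20, 22, 20, 0, 0, 0, -20, 22, 20, 0, 0, 0, -20, 21, 20, 0, 0, 0, -20, 21, 20, 0, 0, 0, 0, 0, 0, 0, 0, 0.15]'

```text
clock: 2.22
eef_pos: [0.6298, -0.1214, 0.1192]
tool_rot: [0.76, 0.65, -0.001, -0.001]
ft_force: [-0.6, 0.2, 0.2]
grip_width: 0.086
```

```bash
cat > st.py <<'E'
from h import *
from workcell import bot
from scipy.spatial.transform import Rotation as R
o=bot.get_obs();r=R.from_quat(o["tool_rot"]).as_matrix()
print("t",round(float(o["clock"]),2),"j",np.round(o["joint_pos"],3),"p",np.round(o["eef_pos"]*1000,1),"xyaw",np.degrees(np.arctan2(r[1,0],r[0,0])).round(2),"\nR cols x,y,z",np.round(r.T,3).tolist(),"F",np.round(o["ft_force"],1),"w",round(float(o["grip_width"])*1000,1))
E
python3 st.py
```

```text
t 2.23 j [-0.19   0.594  0.217  1.198 -0.     1.537] p [ 629.8 -121.4  119.2] xyaw 81.06 
R cols x,y,z [[0.155, 0.988, -0.0], [0.988, -0.155, -0.004], [-0.004, 0.001, -1.0]] F [-0.6  0.2  0.2] w 86.0
```

play_rows --plan '[0, 0, 0, 0, 0, 0.178, 0, 0, 0, 0, 0, 0.178, 0, 0, 0, 0, 0, 0.178, 0, 0, 0, 0, 0, 0.178, 0, 0, 0, 0, 0, 0.178, 0, 0, 0, 0, 0, 0.175, 0, 0, 0, 0, 0, 0]'

```text
clock: 3.1
eef_pos: [0.63, -0.12, 0.1221]
tool_rot: [0.984, 0.178, -0.0, -0.0]
ft_force: [-0.6, 0.4, -1.4]
grip_width: 0.0854
```

```bash
python3 st.py; python3 - <<'E'
from h import *
from workcell import bot
for n in("wrist","side"):
    c=bot.camera(n);np.savez(n+"1.npz",**c);cv2.imwrite(f"pics/{n}1.png",c["frame"]);W=cloud(c)
    hsv=cv2.cvtColor(c["frame"],cv2.COLOR_BGR2HSV)
    for d in bot.outline_of("battery_mid",n):
        P=W[d["mask"]];P=P[(P[:,2]>.031)&(P[:,2]<.042)]
        if len(P)<20:continue
        r=cv2.minAreaRect(P[:,:2].astype(np.float32)*1000);print(n,d["point"],d["p"],[np.round(x,1) for x in r],len(P),np.median(hsv[d["mask"]],0))
E
```

```text
t 3.1 j [-0.188  0.589  0.216  1.199  0.     2.596] p [ 630.  -120.   122.1] xyaw 20.5 
R cols x,y,z [[0.937, 0.35, -0.0], [0.35, -0.937, -0.0], [-0.0, 0.0, -1.0]] F [-0.6  0.4 -1.4] w 85.4
wrist [196.5, 315.9] 0.95 [array([ 630.3, -122.1]), array([100. ,  42.3]), np.float64(20.0)] 7281 [30. 23. 32.]
wrist [30.6, 175.0] 0.81 [array([710. ,   9.6]), array([42.6, 55.2]), np.float64(77.7)] 5153 [ 25. 241. 182.]
side [217.6, 226.8] 0.91 [array([730. ,   8.6]), array([43.1, 98.5]), np.float64(79.2)] 559 [ 22. 202. 129.]
side [127.2, 295.1] 0.83 [array([ 632.4, -434.2]), array([67.4, 44.2]), np.float64(38.5)] 147 [ 11.  250.  103.5]
side [158.6, 390.8] 0.73 [array([ 344.8, -273.3]), array([101.7,  42.5]), np.float64(73.3)] 319 [ 23. 249. 165.]
side [182.3, 279.1] 0.6 [array([ 629.6, -120.3]), array([99.5, 48.9]), np.float64(20.9)] 464 [30. 46. 12.]
```

View pics/wrist1.png

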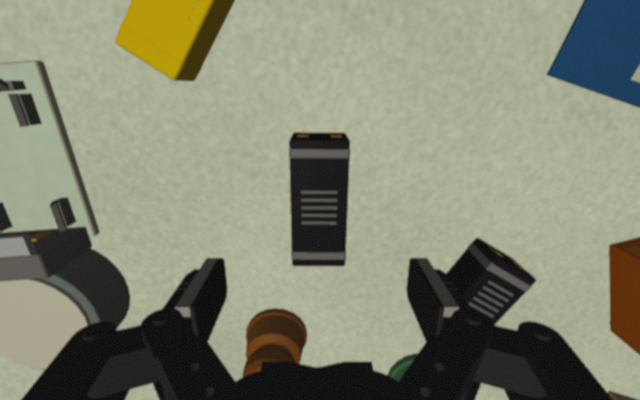

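play_rows --plan '[0, 1.4, 30, 0, 0, 0.008, 0, 0, 30, 0, 0, 0, 0, 0, 25, 0, 0, 0, 0, 0, 19, 0, 0, 0, 0, 0, 0, 0, 0, 0]'

```text
clock: 3.92
eef_pos: [0.6288, -0.121, 0.0163]
tool_rot: [0.985, 0.173, -0.002, -0.001]
ft_force: [-0.8, -1.0, 0.1]
grip_width: 0.0853
```

play_rows --plan '[0, 0, 0, 0, 0, 0, 0, 0, 0, 0, 0, 0, 0, 0, 0, 0, 0, 0, 0, 0, 0, 0, 0, 0, 0, 0, 0, 0, 0, 0, 0, 0, 0, 0, 0, 0]' --hand 25

```text
clock: 4.68
eef_pos: [0.6316, -0.1214, 0.0199]
tool_rot: [0.985, 0.173, 0.001, 0.0]
ft_force: [-1.0, 0.3, 6.2]
grip_width: 0.041
```

```bash
python3 st.py
```

```text
t 4.67 j [-0.19   0.683  0.098  0.983  0.     2.604] p [ 631.6 -121.4   19.9] xyaw 19.94 
R cols x,y,z [[0.94, 0.341, 0.003], [0.341, -0.94, 0.001], [0.003, -0.0, -1.0]] F [-1.   0.3  6.2] w 41.0
```

play_rows --plan '[0, 0, -20, 0, 0, 0, 0, 0, -40, 0, 0, 0, 0, 0, -50, 0, 0, 0, 6, -30, 0, 0, 0, 0, 6, -30, 0, 0, 0, 0, 6, -30, 0, 0, 0, 0, 6, -30, 0, 0, 0, 0, 6, -30, 0, 0, 0, 0, 6, -30, 0, 0, 0, 0, 6, -30, 0, 0, 0, 0, 6, -31, 0, 0, 0, 0, 0, 0, 0, 0, 0, -0.087, 0, 0, 0, 0, 0.157, 0, 0, 0, 0, 0, 0.157, 0, 0, 0, 0, 0, 0, 0, 0, 0, 0, 0, 0, 0]'

```text
clock: 6.68
eef_pos: [0.5945, 0.1217, 0.1292]
tool_rot: [0.965, 0.213, 0.153, -0.033]
ft_force: [0.9, 0.6, -0.6]
grip_width: 0.041
```

```bash
python3 st.py; python3 - <<'E'
from h import *
from workcell import bot
for n in("wrist","side","scene"):
    c=bot.camera(n);np.savez(n+"2.npz",**c);cv2.imwrite(f"pics/{n}2.png",c["frame"])
E
python3 st.py
python3 -c "
import cv2,numpy as np
a=cv2.imread('pics/wrist2.png');b=cv2.imread('pics/side2.png')
cv2.imwrite('pics/w2.png',np.vstack([cv2.resize(a,(480,300)),cv2.resize(b[130:330,160:480],(480,300))]))"
```

```text
t 6.67 j [ 0.162  0.321 -0.25   0.697  0.083  2.882] p [594.5 121.7 129.2] xyaw 24.91 
R cols x,y,z [[0.863, 0.401, 0.308], [0.421, -0.907, 0.0], [0.28, 0.13, -0.951]] F [ 0.9  0.6 -0.6] w 41.0
t 6.83 j [ 0.162  0.321 -0.247  0.696  0.083  2.882] p [596.4 122.3 130. ] xyaw 24.95 
R cols x,y,z [[0.862, 0.401, 0.311], [0.421, -0.907, 0.001], [0.283, 0.13, -0.95]] F [-0.   0.1 -1.6] w 41.2
```

View pics/w2.png

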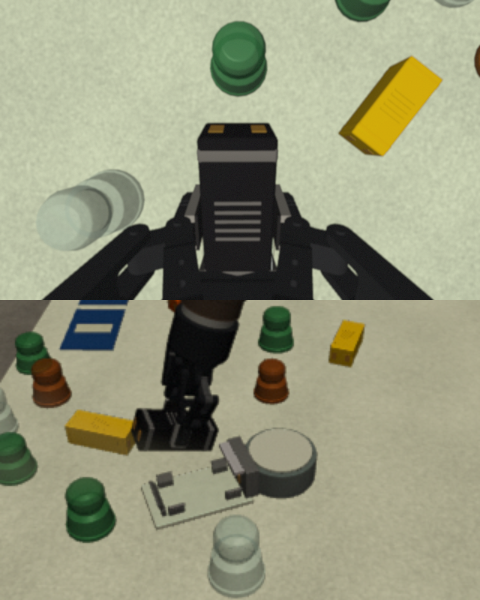

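The wrist picture shows the block held straight between the jaws. The side picture shows it above the low end of the bay, low-end side raised. Next I'll measure its pose in the tool frame.

```bash
python3 - <<'E'
from h import *
from scipy.spatial.transform import Rotation as R
p=np.array([.5935,.1215,.1295]);p=np.array([.5955,.122,.1296])
X=np.array([[.8625,.401,.3095],[.421,-.907,0],[.2815,.13,-.9505]])
for n in("wrist","side","scene"):
    W=cloud(np.load(n+"2.npz"));T=((W-p)@X.T*1000).reshape(-1,3)
    hs=cv2.cvtColor(np.load(n+"2.npz")["frame"],cv2.COLOR_BGR2HSV).reshape(-1,3)
    top=T[(abs(T[:,1])<15)&(T[:,0]>18)&(T[:,0]<48)&(T[:,2]>-35)&(T[:,2]<5)]
    if len(top)>10:
        A=np.c_[top[:,0],np.ones(len(top))];k=np.linalg.lstsq(A,top[:,2],rcond=None)[0]
        print(n,"top z at x=0",k[1].round(2),"pitch deg",np.degrees(np.arctan(k[0])).round(2),len(top), "zmed",np.median(top[:,2]).round(1))
    e=T[(abs(T[:,1])<25)&(abs(T[:,0])<80)&(T[:,2]>-25)&(T[:,2]<22)]
    if len(e): print(n,"x range",np.percentile(e[:,0],[1,99]).round(1))
    s=T[(T[:,0]>20)&(T[:,0]<48)&(abs(T[:,1])<35)&(T[:,2]>-21)&(T[:,2]<20)]
    if len(s): print(n,"y range",np.percentile(s[:,1],[1,99]).round(1))
    if n=="wrist":
        s=T[(T[:,0]>20)&(T[:,0]<80)&(abs(T[:,1])<35)&(T[:,2]>-24)&(T[:,2]<-12)]
        print("top rect",[np.round(q,1) for q in cv2.minAreaRect(s[:,:2].astype(np.float32))])
E
```

```text
wrist top z at x=0 -21.91 pitch deg 12.36 6252 zmed -15.6
wrist x range [-38.9  47.7]
wrist y range [-20.1  20.4]
top rect [array([33.9,  0.2]), array([42.6, 27.7]), np.float64(90.0)]
side top z at x=0 -16.83 pitch deg -0.37 153 zmed -17.1
side x range [-49.3  49.6]
side y range [-23.6  18.2]
scene top z at x=0 -22.89 pitch deg 13.89 112 zmed -15.5
scene x range [-38.9  50.5]
scene y range [-16.   25.1]
```

```bash
python3 - <<'E'
from h import *
p=np.array([.5955,.122,.1296])
X=np.array([[.8625,.401,.3095],[.421,-.907,0],[.2815,.13,-.9505]])
for n in("wrist","side","scene"):
    W=cloud(np.load(n+"2.npz"));T=((W-p)@X.T*1000).reshape(-1,3)
    print(n,[(x,np.round(np.nanmedian(s),1),len(s)) for x in range(-50,56,5) for s in [T[(abs(T[:,1])<12)&(abs(T[:,0]-x)<2.5)&(abs(T[:,2])<40),2]] if len(s)>3])
E
```

```text
wrist [(-40, np.float64(-16.0), 312), (-35, np.float64(-16.0), 430), (-30, np.float64(-15.9), 455), (-25, np.float64(-15.9), 477), (-20, np.float64(-15.9), 478), (-15, np.float64(-16.0), 502), (-10, np.float64(-16.0), 496), (-5, np.float64(-16.0), 530), (0, np.float64(-15.9), 564), (5, np.float64(-16.0), 593), (10, np.float64(-15.9), 618), (15, np.float64(-15.7), 610), (20, np.float64(-15.8), 648), (25, np.float64(-15.8), 676), (30, np.float64(-15.6), 695), (35, np.float64(-15.8), 716), (40, np.float64(-15.7), 763), (45, np.float64(-13.3), 1686), (50, np.float64(-0.2), 232)]
side [(-50, np.float64(-17.2), 6), (-45, np.float64(-17.2), 10), (-40, np.float64(-16.4), 5), (0, np.float64(-17.5), 8), (5, np.float64(-17.4), 15), (10, np.float64(-17.5), 19), (15, np.float64(-17.6), 20), (20, np.float64(-17.2), 18), (25, np.float64(-16.6), 21), (30, np.float64(-16.7), 21), (35, np.float64(-17.4), 17), (40, np.float64(-17.4), 22), (45, np.float64(-17.0), 18), (50, np.float64(-1.1), 76)]
scene [(-25, np.float64(-16.0), 4), (-20, np.float64(-15.8), 9), (-15, np.float64(-16.0), 6), (-10, np.float64(-16.5), 10), (-5, np.float64(-15.4), 12), (0, np.float64(-15.8), 10), (5, np.float64(-15.7), 9), (10, np.float64(-15.8), 12), (15, np.float64(-15.9), 7), (20, np.float64(-16.2), 11), (25, np.float64(-16.1), 13), (30, np.float64(-15.7), 9), (35, np.float64(-16.0), 11), (40, np.float64(-15.8), 11), (45, np.float64(-8.9), 39), (50, np.float64(3.5), 63)]
```

play_rows --plan '[-8, -0.3, 23, 0, 0, 0, -8, -0.2, 23, 0, 0, 0, -8, -0.2, 24, 0, 0, 0, 0, 0, 0, 0, 0, 0]'

```text
clock: 7.32
eef_pos: [0.5915, 0.1218, 0.0522]
tool_rot: [0.965, 0.213, 0.15, -0.034]
ft_force: [-1.0, -0.4, -2.7]
grip_width: 0.0411
```

```bash
python3 - <<'E'
from h import *
from workcell import bot
c=bot.camera("side");np.savez("side3.npz",**c);cv2.imwrite("pics/side3.png",cv2.resize(c["frame"][180:300,220:400],None,fx=4,fy=4))
P=[bot.get_obs()["eef_pos"]]
for i in range(3): bot.camera("scene");P.append(bot.get_obs()["eef_pos"])
P=np.array(P)*1000;print(np.round(P,1))
a=np.radians(25);d=P.mean(0)-[569,110.5,8]
print("bay TCP",(d[0]*np.cos(a)+d[1]*np.sin(a)).round(1),(-d[0]*np.sin(a)+d[1]*np.cos(a)).round(1),d[2].round(1))
W=cloud(c).reshape(-1,3)*1000-[569,110.5,8]
B=np.c_[W[:,0]*np.cos(a)+W[:,1]*np.sin(a),-W[:,0]*np.sin(a)+W[:,1]*np.cos(a),W[:,2]]
hs=c["frame"].reshape(-1,3).max(1)
m=(B[:,1]>16)&(B[:,1]<27)&(B[:,0]>-40)&(B[:,0]<95)&(B[:,2]>3)&(hs<70)
Q=B[m];print(len(Q),np.percentile(Q,[1,99],axis=0).round(1) if len(Q) else "")
E
python3 st.py
```

```text
[[592.7 122.   53.9]
 [593.6 122.2  55.1]
 [594.  122.2  55.8]
 [594.  122.1  56.1]]
bay TCP 27.2 0.2 47.2
1112 [[-34.8  16.2  11.7]
 [ 72.3  26.8 377.8]]
t 7.53 j [ 0.163  0.41  -0.344  0.51   0.083  2.882] p [594.  122.1  56.1] xyaw 24.93 
R cols x,y,z [[0.862, 0.401, 0.312], [0.421, -0.907, 0.001], [0.283, 0.131, -0.95]] F [ 0.2 -0.2 -2.1] w 40.9
```

View pics/side3.png

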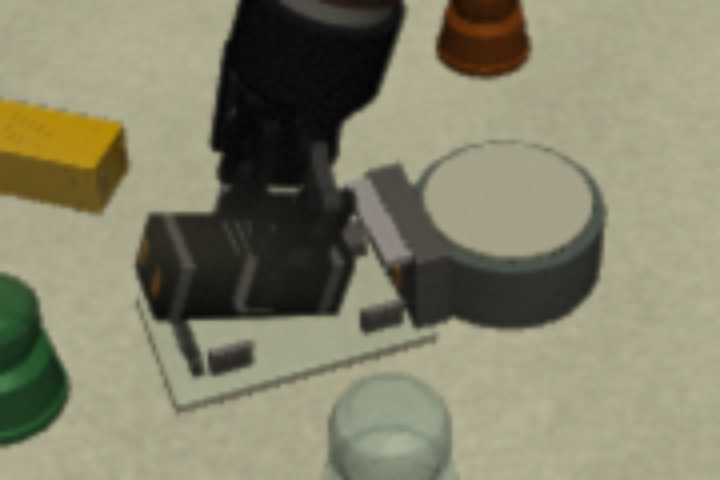

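play_rows --plan '[-2.9, 0, 9, 0, 0, 0, 0, 0, 0, 0, 0, 0, -6, 0, -2, 0, 0, 0, -6, 0, -2, 0, 0, 0, -6, 0, -2, 0, 0, 0, -6.4, 0, -2, 0, 0, 0, 0, 0, 0, 0, 0, 0, 0, 0, 0, 0, 0, 0]'

```text
clock: 8.52
eef_pos: [0.5688, 0.1109, 0.045]
tool_rot: [0.964, 0.213, 0.153, -0.034]
ft_force: [0.2, -0.7, -3.0]
grip_width: 0.0406
```

```bash
cat > chk.py <<'E'
import sys
from h import *
from workcell import bot
k=sys.argv[1]
c=bot.camera("side");cv2.imwrite(f"pics/side{k}.png",cv2.resize(c["frame"][180:300,220:400],None,fx=4,fy=4))
np.savez(f"side{k}.npz",**c)
c=bot.camera("wrist");np.savez(f"wrist{k}.npz",**c);cv2.imwrite(f"pics/wrist{k}.png",c["frame"])
o=bot.get_obs();P=o["eef_pos"]*1000
a=np.radians(25);d=P-[569,110.5,8]
print("bay TCP",(d[0]*np.cos(a)+d[1]*np.sin(a)).round(1),(-d[0]*np.sin(a)+d[1]*np.cos(a)).round(1),d[2].round(1))
E
python3 chk.py 4;python3 st.py
```

```text
bay TCP 0.0 0.5 36.9
t 8.62 j [ 0.149  0.387 -0.422  0.46   0.087  2.869] p [568.8 110.9  44.9] xyaw 24.91 
R cols x,y,z [[0.863, 0.401, 0.309], [0.421, -0.907, -0.0], [0.28, 0.13, -0.951]] F [ 0.5 -0.4 -2.3] w 41.1
```

View pics/side4.png

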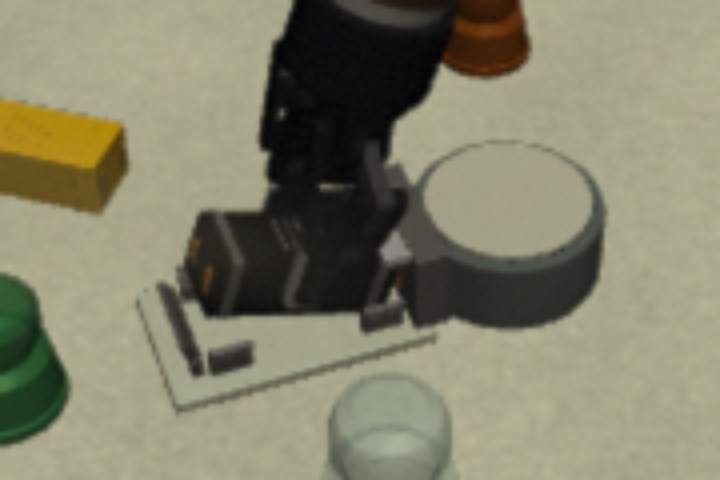

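play_rows --plan '[-1, 0.1, 4, 0, -0.0785, 0, 0, 0, 0, 0, 0, 0, -0.7, 0.1, 4, 0, -0.0785, 0, 0, 0, 0, 0, 0, 0, -0.4, 0.1, 4.1, 0, -0.0785, 0, 0, 0, 0, 0, 0, 0, -0.1, 0.1, 3.5, 0, -0.0785, 0, 0, 0, 0, 0, 0, 0, 0, 0, 0, 0, 0, 0]'

```text
clock: 9.75
eef_pos: [0.5694, 0.1108, 0.029]
tool_rot: [0.976, 0.216, 0.001, -0.0]
ft_force: [-0.6, -0.6, -2.2]
grip_width: 0.0409
```

```bash
python3 chk.py 5;python3 st.py
```

```text
bay TCP 0.3 0.1 21.2
t 9.85 j [ 0.192  0.568 -0.091  0.911  0.     2.899] p [569.2 110.7  29.2] xyaw 24.9 
R cols x,y,z [[0.907, 0.421, 0.001], [0.421, -0.907, -0.0], [0.001, 0.0, -1.0]] F [-0.9  0.3 -2.2] w 40.9
```

View pics/side5.png

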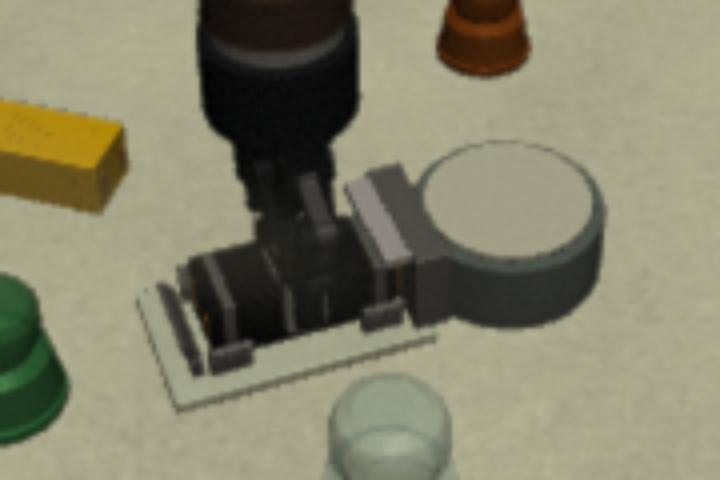

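View pics/wrist5.png

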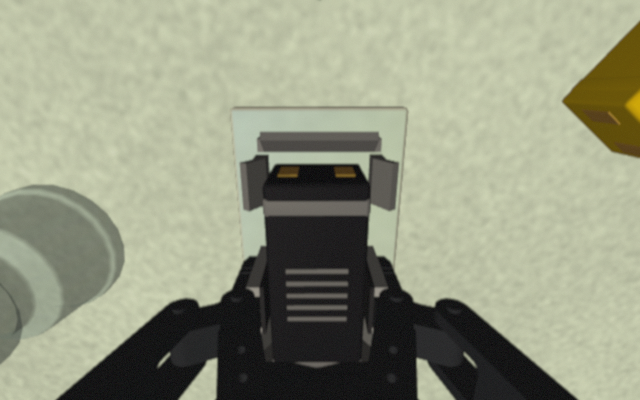

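The block lies flat between the side lead-ins with its far end under the lip. It is still carried, because Fz reads the block's weight. I'll lower it to the floor.

play_rows --plan '[0, 0, 0.7, 0, 0, 0, 0, 0, 0.7, 0, 0, 0, 0, 0, 0, 0, 0, 0, 0, 0, 0, 0, 0, 0]'

```text
clock: 10.35
eef_pos: [0.5698, 0.1109, 0.0279]
tool_rot: [0.976, 0.216, -0.0, 0.0]
ft_force: [-0.5, -0.1, -0.6]
grip_width: 0.041
```

```bash
python3 st.py; python3 - <<'E'
from h import *
c=np.load("wrist5.npz");W=cloud(c).reshape(-1,3)*1000-[569,110.5,8];a=np.radians(25)
B=np.c_[W[:,0]*np.cos(a)+W[:,1]*np.sin(a),-W[:,0]*np.sin(a)+W[:,1]*np.cos(a),W[:,2]]
for x in range(-40,60,10):
    s=B[(abs(B[:,1])<12)&(abs(B[:,0]-x)<3)&(B[:,2]<60)];print(x,np.median(s[:,2]).round(1) if len(s) else None,end=" ")
E
```

```text
t 10.35 j [ 0.192  0.571 -0.09   0.91  -0.     2.899] p [569.8 110.9  27.9] xyaw 24.91 
R cols x,y,z [[0.907, 0.421, -0.0], [0.421, -0.907, 0.0], [-0.0, -0.0, -1.0]] F [-0.5 -0.1 -0.6] w 41.0
-40 36.9 -30 36.9 -20 36.9 -10 37.1 0 37.1 10 37.0 20 36.9 30 36.9 40 37.0 50 20.2
```

play_rows --plan '[0, 0, 0, 0, 0, 0, 0, 0, 0, 0, 0, 0, 0, 0, 0, 0, 0, 0, 0, 0, 0, 0, 0, 0]' --hand 75

```text
clock: 10.85
eef_pos: [0.57, 0.111, 0.0278]
tool_rot: [0.976, 0.216, 0.0, -0.0]
ft_force: [0.8, -0.1, -0.1]
grip_width: 0.0638
```

```bash
python3 st.py
```

```text
t 10.85 j [ 0.192  0.571 -0.09   0.91   0.     2.899] p [570.  111.   27.8] xyaw 24.91 
R cols x,y,z [[0.907, 0.421, 0.0], [0.421, -0.907, 0.0], [0.0, 0.0, -1.0]] F [ 0.8 -0.1 -0.1] w 63.8
```

play_rows --plan '[0, 0, -10, 0, 0, 0, 0, 0, -25, 0, 0, 0, 0, 0, -40, 0, 0, 0, 0, 0, -40, 0, 0, 0, 0, 0, -40, 0, 0, 0, 0, 0, 0, 0, 0, 0, 0, 0, 0, 0, 0, 0]'

```text
clock: 11.72
eef_pos: [0.5697, 0.1109, 0.1829]
tool_rot: [0.976, 0.216, 0.0, 0.0]
ft_force: [-0.5, 0.3, 1.1]
grip_width: 0.0639
```

```bash
python3 chk.py 6; python3 - <<'E'
from h import *
from workcell import bot
a=np.radians(25)
for n in("wrist","side"):
    c=np.load(n+"6.npz");W=cloud(c)
    B=W.reshape(-1,3)*1000-[569,110.5,8]
    B=np.c_[B[:,0]*np.cos(a)+B[:,1]*np.sin(a),-B[:,0]*np.sin(a)+B[:,1]*np.cos(a),B[:,2]]
    print(n,[(x,np.median(s).round(1)) for x in range(-35,56,10) for s in [B[(abs(B[:,1])<12)&(abs(B[:,0]-x)<3)&(B[:,2]<60),2]] if len(s)>3])
    s=B[(B[:,2]>32)&(B[:,2]<40)&(abs(B[:,0])<60)&(abs(B[:,1])<30)&(B[:,0]>-38)];print([np.round(q,1) for q in cv2.minAreaRect(s[:,:2].astype(np.float32))])
    for q in("shortbat_mid","tall_glass"):
        for d in bot.outline_of(q,n)[:2]: print(q,d["p"],d["point"])
E
```

```text
bay TCP 0.1 0.3 173.5
wrist [(-35, np.float64(35.6)), (-25, np.float64(35.6)), (-15, np.float64(35.7)), (-5, np.float64(35.7)), (5, np.float64(35.8)), (15, np.float64(35.7)), (25, np.float64(35.5)), (35, np.float64(35.6)), (45, np.float64(35.5)), (55, np.float64(0.3))]
[array([ 5.8, -0.4]), array([87.7, 42. ]), np.float64(0.2)]
shortbat_mid 0.57 [293.0, 627.9]
tall_glass 0.8 [184.9, 153.6]
side [(-35, np.float64(36.6)), (-25, np.float64(36.6)), (-15, np.float64(36.9)), (-5, np.float64(37.3)), (5, np.float64(37.1)), (15, np.float64(36.8)), (25, np.float64(36.9)), (35, np.float64(37.2)), (45, np.float64(37.4)), (55, np.float64(11.8))]
[array([5.7, 1.5]), array([45.6, 87. ]), np.float64(89.7)]
shortbat_mid 0.42 [153.4, 307.0]
tall_glass 0.92 [303.2, 316.3]
```

View pics/side6.png

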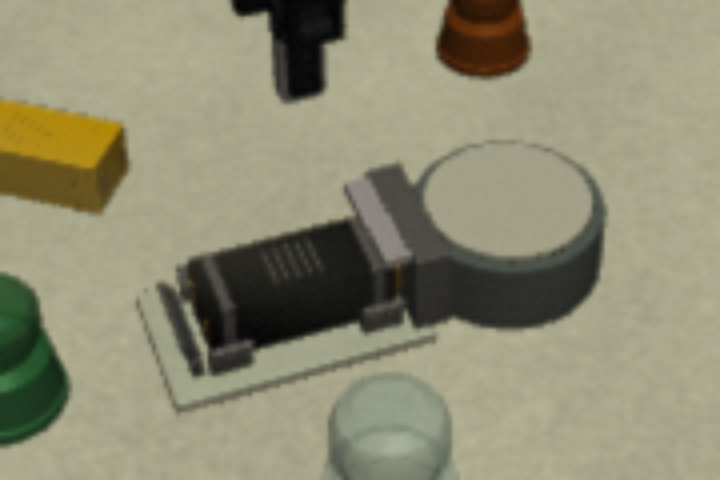

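View pics/wrist6.png

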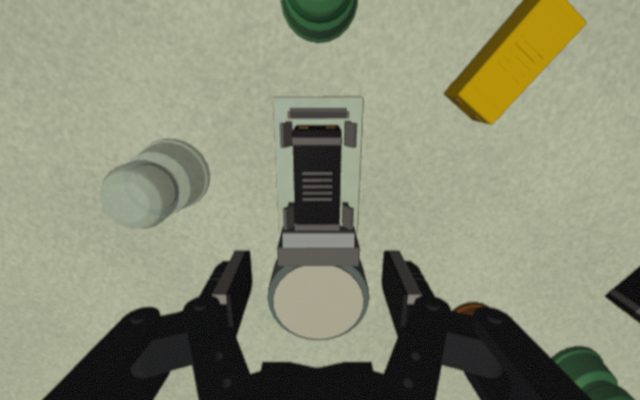

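The block lies flat: its top is 36 mm above the bay floor, and it is centred within about 1 mm with yaw matching. The far end of the top is at x≈49.5. The bystanders have not moved, and the gripper is clear.

```bash
python3 -c "
from workcell import bot
print(bot.job_done())"
```

```text
the job is handed in; nothing more can be done
None
```

The long black battery block is in the bay, flat on the floor and let go, and the job is handed in. I gripped it across its width and tilted it 18°. Its end went under the lip first, then I brought the other end down, released it and lifted the gripper clear. The clock was at about 12 s of the 48 s allowed.

- **Height and tilt:** the block's top is 35.6 mm above the bay floor in the wrist camera and about 37 mm in the side camera, where 36 mm is fully down. The top height hardly changes along the length, so there is no visible tilt.
- **Position and direction:** the centre is within about 1–2 mm of the bay centre and the length direction within about 0.5° of the bay's. The two cameras disagree by about 2 mm sideways, which is about their calibration error.
- **Forces:** the wrist force readings I took stayed at a few newtons.
- **Bystanders:** I did not re-measure either one in 3D at the end. The glass is upright and within 2 pixels of its start in the side camera. The short battery was detected only weakly there (0.42), about 8 pixels from its start point. I put that down to detector error, since the arm never went near it.

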